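Lay the stripped pinball parts on their outline pads

ROBOT

A 7-joint arm with a two-finger parallel gripper is mounted at the origin on the work surface. World frame = base frame: x ahead of the robot, y to its left, z up, the work surface at z = 0. Lengths are in mm, angles in degrees, forces in N, time in s.
With the tool pointing down it reaches from about 425 to 800 mm from the base axis. Payload 8.3 kg.
Tool frame: the origin (TCP) lies on the centre line of the jaws, within the pads' length; the fingertips stand 11 mm ahead of it and the grasp point (between the pads) lies 8 mm behind it (tip_extent is the distance from the TCP to the fingertips, in mm); z points along the fingers, y is the line along which they close (so a half turn about z gives the same grasp; the last joint's range is limited). The gripper opens to 85 mm and grips with 20 to 120 N. Pads are 22 mm wide; open, the fingers measure 114 mm over their backs; the gripper's body (76 mm by 85 mm) begins 54 mm behind the grasp point. The pads swing forward as they close: fully open they stand 13 mm farther back than shut.
Start: joints at [63.776, 21.967, 0.94, 78.501, -0.361, 79.538, -2.664], TCP at [240.424, -576.888, 242.279] pointing down, gripper open.
Joint ranges: [-169.22, 169.22], [-14.56, 117.87], [-87.37, 89.26], [10.42, 133.3], [-82.24, 262.24], [0.94, 117.77], [-172.7, 172.7]. Speed limits (degrees/s): [136.94, 136.94, 172.46, 172.46, 180, 180, 180].

INTERFACE

Orientations are given as [roll, pitch, yaw] about the fixed x, y, z axes, in that order (R = Rz(yaw) Ry(pitch) Rx(roll)).
In Python, from cell import state, grab_frame, sign_off, tip_extent gives the robot as it stands.
- The arm moves only by the shell command python3 -m creep 'ROWS'. ROWS is JSON, a list of rows, each an object with "translation": the shift along the tool's x, y, z in m, a list of three; "rot": the turn, a rotation vector about the tool's x, y, z in rad, a list of three; "grip": the gripper's target within -1 to 1 (fully open at 1, half-way at 0, shut at -1). A call has 1 to 20 rows; each row shifts and turns the commanded pose from where the row before left it, along the tool's axes as they then stand; what a row does not reach is not made up. A row lasts 1/10 s, in which the tool goes at most 50 mm and 8.59 degrees, less where a joint would pass 70% of its speed; a pose out of reach is approached as far as the arm can. A call with a gripper value outside its range is refused whole. The fingers move at their own pace and stop on an object; the grip force is fixed at half the most. Time passes only in rows, so rows that do not move let the fingers close. It gives the time, the measured TCP pose, the force, the opening and the grip force at its end, in the units of the state.
- state(): the state, without advancing time (a new reading comes with each control period).
- grab_frame(name): name is "scene" or "top" or "wrist"; returns a dict with "img" (400x640x3 uint8, blue, green, red), "depth" (400x640 float32, mm along the optical axis (not along the pixel's ray), 0 where there is no reading), "mtx" (3x3 intrinsics, pixels), "R" (3x3) and "t" (3): a world point X has camera coordinates R X + t; the wrist camera has in their place "tool_from_camera" (4x4, takes a point from camera to tool coordinates, whose origin is the TCP and whose axes are the flange's). Camera axes: x right, y down, z forward; pixel columns grow to the right and rows downward; lengths in mm; the calibration is good to about 2 mm. A picture is of the moment at which its call begins: read the wrist's pose just before it.
- sign_off(): hands the job in; it is judged then, once.
The state is a dict: "time_s": time; "qpos": joint angles; "dq": joint speeds; "tau": joint torques, N m; "tool_pos": TCP position; "tcp_rot": TCP orientation; "wrist_force": force on the tool from outside, world axes, zero at the start; "moment": the same for the moment, N m; "width": finger opening in mm; "finger_force": force on a finger pad.
Only numpy, scipy, OpenCV 4.12 (cv2) and the standard library are available. Lean on these libraries where they do the work, as an engineer would, in place of code of your own. Each camera call takes 0.05 s, during which the arm holds its last target. There are 200 camera calls.

TASK

Four stripped pinball parts (score reel wheel, tilt bob, coin return bracket, bent lockdown bar piece) and four black rubber pads lie mixed over the ledge, and each pad bears the pale outline of one part. Set every part, the same way up as it stands now, on the pad whose outline has its shape and size, centred on the outline and, for the two long parts, turned to line up with it, and let go. Do not shift or knock over the copper coil or the screw tin standing among them.

Things in the scene. Friction and masses are not known exactly. Their poses are not given: they have to be found in the camera images.
- reel_mid (a point): blue plastic score reel wheel lying flat: an open-topped drum 90 mm across and 22 mm high with an upright solid round hub on its axis, 22 mm across, rising to 52 mm above its underside: grip the hub above the rim. Point: on the axis, 26 mm above its underside. z up. About 90 g.
- bob_mid (a point): pewter-grey zinc tilt bob standing on its flat end: round, 30 mm across up to 32 mm high, then tapering to a 12 mm stub, 50 mm high in all. Point: on the axis, 25 mm above its underside. z up. About 180 g.
- bracket_mid (a point): chrome coin return bracket, an upward-open U channel: flat foot 100 mm along x by 36 mm along y, 4 mm thick, with two upright walls 60 mm long in x, 3 mm thick, 34 mm high in all, their outer faces 36 mm apart in y: grip across both walls. Same after a half turn. Point: centre of the bracket, 17 mm above its underside. z up. About 140 g.
- bar_mid (a point): dark steel lockdown bar piece bent into a Z seen from above, 30 mm high: middle run 64 mm along x and 24 mm wide in y (grip across it), and a leg about 40 mm long at each end, turned 50 degrees to the left (+x end towards +y, -x end towards -y); about 130 mm from tip to tip. Same after a half turn. Point: centre of the middle run, 15 mm above its underside, at the centre of mass. z up. About 300 g.
- pad_reel: fixed black rubber pad, 130 mm along its x, 100 mm along its y, 4 mm thick, lying flat on the ledge, with a flat pale disc 94 mm across (for the score reel wheel) at its centre. Origin: centre of its underside (its top is 4 mm above); z up.
- pad_bob: fixed black rubber pad, 130 mm along its x, 100 mm along its y, 4 mm thick, lying flat on the ledge, with a flat pale disc 34 mm across (for the tilt bob) at its centre. Origin: centre of its underside (its top is 4 mm above); z up.
- pad_bracket: fixed black rubber pad, 130 mm along its x, 100 mm along its y, 4 mm thick, lying flat on the ledge, with a flat pale rectangle 104 mm along the pad's x by 40 mm (for the bracket, whose x goes along the pad's x, either way round) at its centre. Origin: centre of its underside (its top is 4 mm above); z up.
- pad_bar: fixed black rubber pad, 130 mm along its x, 100 mm along its y, 4 mm thick, lying flat on the ledge, with a flat pale Z shape with its middle run along the pad's x and legs bent as on the bar piece (for the bar piece, whose x goes along the pad's x, either way round) at its centre. Origin: centre of its underside (its top is 4 mm above); z up.
- coil: bystander: copper-wound coil with white end flanges, standing upright, 42 mm across, 46 mm high, loose. Origin: centre of its underside.
- tin: bystander: open aluminium tin of brass screws, 46 mm across, 26 mm high, loose. Origin: centre of its underside.
Mind the look-alikes: they are no part of the job. Leave any pink or purple look-alike of the pad_bob alone.

How it is judged (in metres and radians):
At the end, for the whole second after the job is handed in: Each part rests on its own pad, its centre within 12 mm (horizontally) of the pad's centre, at its resting height (within 4 mm) and upright within 0.12 rad; the bracket and the bar piece lie along their outlines within 0.2 rad, either way round; all are at rest (horizontal distance between reel_mid and pad_reel below 0.012 m and z of reel_mid in the frame of pad_reel between 0.026 and 0.034 m and angle between each of reel_mid, bob_mid, bracket_mid, bar_mid's own z axis and vertical below 0.12 rad and linear speed of each of reel, bob, bracket, bar below 0.02 m/s and angular speed of each of reel, bob, bracket, bar below 0.2 rad/s and horizontal distance between bob_mid and pad_bob below 0.012 m and z of bob_mid in the frame of pad_bob between 0.025 and 0.033 m and horizontal distance between bracket_mid and pad_bracket below 0.012 m and z of bracket_mid in the frame of pad_bracket between 0.017 and 0.025 m and angle between the x axis of bracket_mid and the x axis of pad_bracket, either way round below 0.2 rad and horizontal distance between bar_mid and pad_bar below 0.012 m and z of bar_mid in the frame of pad_bar between 0.015 and 0.023 m and angle between the x axis of bar_mid and the x axis of pad_bar, either way round below 0.2 rad); the robot touches nothing.
It fails at once if the coil was shifted by more than 20 mm or knocked over (distance of coil from where it was at the start of the episode above 0.02 m or angle between coil's own z axis and vertical above 0.4 rad).
It fails at once if the tin was shifted by more than 20 mm or knocked over (distance of tin from where it was at the start of the episode above 0.02 m or angle between tin's own z axis and vertical above 0.4 rad).
It also fails if it takes over 115 s, if anything falls off the work surface, if the arm or the gripper's body presses on something with over 40 N, if the wrist force passes 120 N, or if a joint passes its speed limit or range.

## Working session

There is one attempt and no reset: what is moved stays moved. The work goes in short steps, Python scripts to look and compute and a shell command to move; the robot and the scene stay as the last step left them, time stands still between calls to the robot, and variables do not carry over. Pictures are saved under pics/ and viewed, at most 14 in all, crops included, and the job is handed in when it is done.

```bash
mkdir -p pics; ls
python3 - <<'E'
from cell import *
import cv2,numpy as np
print(state(),tip_extent)
for n in("top","scene"):
    f=grab_frame(n);cv2.imwrite(f"pics/{n}0.png",f["img"]);np.savez(f"{n}0.npz",**f)
    print(n,f["mtx"].tolist(),np.round(f["R"],3).tolist(),np.round(f["t"],1).tolist())
print(grab_frame("wrist")["tool_from_camera"].round(3))
E
```

```text
pics
{'time_s': 0.0, 'qpos': array([63.77785805, 22.01472973,  0.93859791, 78.56340978, -0.3610037 ,
       79.53672947, -2.66574503]), 'dq': array([-0.01853114,  0.10067639,  0.03745089, -0.05200227, -0.03502553,
        0.12955941,  0.00881223]), 'tau': array([ 3.84676559e-04, -6.27612305e+01,  8.44043735e-01, -3.71823728e+01,
        1.64800161e-02,  1.42862013e-02,  1.91541051e-05]), 'tool_pos': array([ 240.20929089, -576.46659585,  241.26797095]), 'tcp_rot': array([-1.79887983e+02,  2.15543961e-03,  2.26199739e+01]), 'wrist_force': array([-2.57885173e-01, -3.47650854e-04, -6.39576480e-01]), 'moment': array([-0.00272583, -0.02137317, -0.02051303]), 'finger_force': 0.0, 'width': 85.6051684791997} 11.0
top [[373.73470412261554, 0.0, 322.49249566253695], [0.0, 373.73470412261554, 200.33239690332348], [0.0, 0.0, 1.0]] [[-0.114, -0.993, -0.004], [-0.968, 0.112, -0.226], [0.225, -0.022, -0.974]] [43.6, 451.4, 728.0]
scene [[449.9588574055576, 0.0, 318.229904568444], [0.0, 449.9588574055576, 195.5777528826349], [0.0, 0.0, 1.0]] [[0.164, 0.986, -0.015], [0.503, -0.097, -0.859], [-0.848, 0.133, -0.512]] [-78.1, -183.0, 1497.7]
[[-2.00000e-03 -9.52000e-01 -3.06000e-01  7.94910e+01]
 [ 1.00000e+00 -2.00000e-03 -2.00000e-03  2.91000e-01]
 [ 1.00000e-03 -3.06000e-01  9.52000e-01 -1.30997e+02]
 [ 0.00000e+00  0.00000e+00  0.00000e+00  1.00000e+00]]
```

View pics/top0.png

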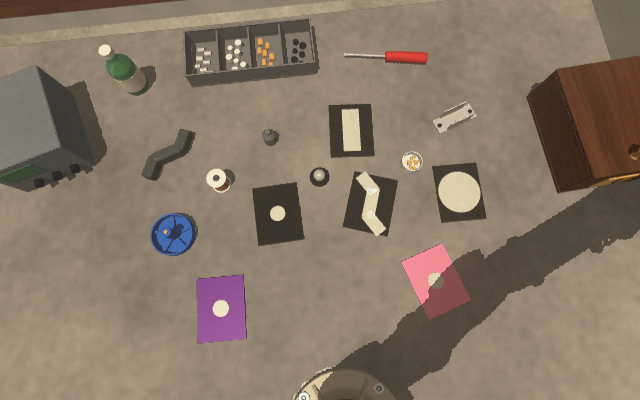

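View pics/scene0.png

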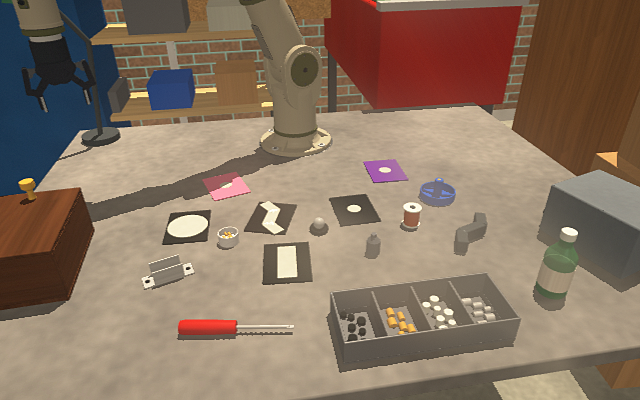

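Candidates in the top view:
- **Bob:** grey stubbed body at (270,137), or the steel ball at (319,177). The scene view shows the stub and taper at (270,137), so that is the bob.
- **Bob pad:** black at (278,213). Purple (221,309) and pink (436,281) are look-alikes.
- **Other parts:** bar (168,155), reel (173,234), bracket (455,117).
- **Other pads:** bar (371,204), bracket (351,130), reel (459,193).
- **Bystanders:** coil (218,180), tin (412,161).

Next I'll measure from the rectified view.

```bash
cat > h.py <<'E'
import cv2,numpy as np
# rectified world image: col = (y0 - y), row = (x0 - x), 1 mm/px  (x up, y left)
X0,Y0=900,500
def load(n):
    return dict(np.load(n))
def rect(f,z,img=None,S=1,size=(1000,700)):
    P=f["mtx"]@np.c_[f["R"],f["t"]]
    H=np.c_[P[:,0],P[:,1],P[:,2]*z+P[:,3]]          # (x,y,1)->pix
    A=np.array([[0,-1,X0],[-1,0,Y0],[0,0,1.]])      # (col,row,1)->(x,y,1)
    return cv2.warpPerspective(f["img"] if img is None else img,H@A,size,flags=cv2.INTER_LINEAR|cv2.WARP_INVERSE_MAP)
def w(c): return np.array([X0-c[1],Y0-c[0]])
def cast(f,uv,z):
    d=f["R"].T@np.linalg.inv(f["mtx"])@np.array([*uv,1.]);o=-f["R"].T@f["t"]
    return (o+d*(z-o[2])/d[2])[:2]
def cloud(f):
    v,u=np.mgrid[0:400,0:640];d=f["depth"]
    c=np.stack([u*d,v*d,d],-1)@np.linalg.inv(f["mtx"]).T
    return (c-f["t"])@f["R"]
def pca(m):
    M=cv2.moments(m.astype(np.uint8),True);c=(M['m10']/M['m00'],M['m01']/M['m00'])
    # image col=-y,row=-x -> world xx=mu02, yy=mu20, xy=mu11
    a=.5*np.degrees(np.arctan2(2*M['mu11'],M['mu02']-M['mu20']))
    return w(c),a,M['m00']
E
python3 - <<'E'
from h import *
f=load("top0.npz");C=cloud(f)
print("ledge z",np.median(C[150:350:7,520:620:5,2][C[150:350:7,520:620:5,2]>-100]) )
im=rect(f,4);cv2.imwrite("pics/rect.png",im[:,:800] if 0 else cv2.resize(im,(800,560)))
hsv=cv2.cvtColor(im,cv2.COLOR_BGR2HSV)
for n,uv in dict(reel=(459,193),bob=(278,213),bracket=(351,130),bar=(371,204)).items():
    p=cast(f,uv,4);c,r=int(Y0-p[1]),int(X0-p[0])
    sub=np.zeros(im.shape[:2],np.uint8);cv2.circle(sub,(c,r),85,255,-1)
    dark=((hsv[...,2]<65)*255).astype(np.uint8)&sub
    dark=cv2.morphologyEx(dark,cv2.MORPH_OPEN,np.ones((5,5)))
    k=[x for x in cv2.findContours(dark,0,2)[0]]
    k=max(k,key=cv2.contourArea);R=cv2.minAreaRect(k);box=cv2.boxPoints(R)
    q=[w(b) for b in box];e=[q[1]-q[0],q[2]-q[1]];e=max(e,key=np.linalg.norm)
    hull=np.zeros_like(sub);cv2.fillPoly(hull,[box.astype(int)],255)
    pale=((hsv[...,2]>140)*255).astype(np.uint8)&cv2.erode(hull,np.ones((7,7)))
    pale=cv2.morphologyEx(pale,cv2.MORPH_OPEN,np.ones((3,3)))
    print("pad",n,w(R[0]).round(1),np.round(R[1],1),"long",round(np.degrees(np.arctan2(e[1],e[0])),1),"| pale",pca(pale))
# objects by depth height
for n,uv in dict(reel=(173,234),bob=(270,137),bracket=(455,117),bar=(168,155),coil=(218,180),tin=(412,161),ball=(319,177)).items():
    p=C[uv[1],uv[0]];m=(np.hypot(C[...,0]-p[0],C[...,1]-p[1])<85)&(C[...,2]>10)&(C[...,2]<70)&(f["depth"]>0)
    k,l=cv2.connectedComponents(m.astype(np.uint8));ids=l[uv[1]-6:uv[1]+7,uv[0]-6:uv[0]+7];ids=ids[ids>0]
    m=l==np.bincount(ids).argmax();P=C[m]
    print(n,"seed",p.round(0),"n",m.sum(),"zmax",np.percentile(P[:,2],[50,98]).round(1),"x",P[:,0].min().round(),P[:,0].max().round(),"y",P[:,1].min().round(),P[:,1].max().round())
E
```

```text
ledge z -1.3052601700648303Traceback (most recent call last):
  File "<stdin>", line 17, in <module>
  File "h.py", line 20, in pca
    M=cv2.moments(m.astype(np.uint8),True);c=(M['m10']/M['m00'],M['m01']/M['m00'])
                                              ~~~~~~~~^~~~~~~~~
ZeroDivisionError: float division by zero
```

View pics/rect.png

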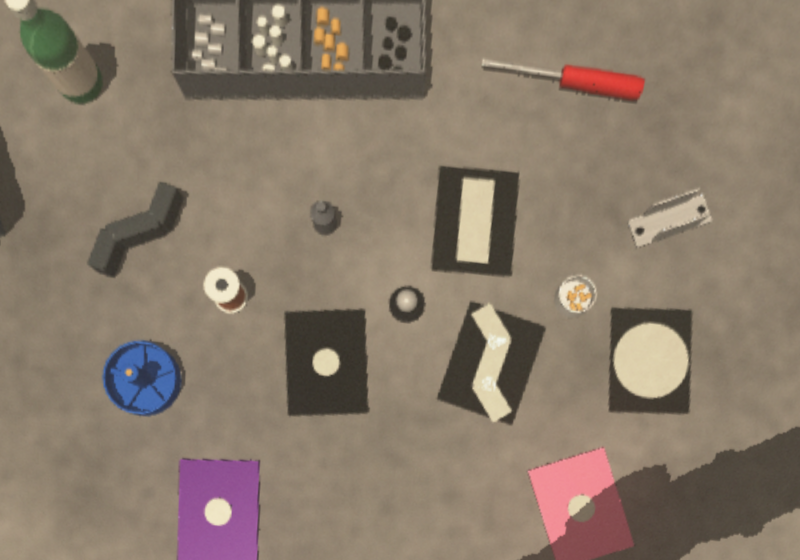

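The rectified view shows all four black pads and the parts clearly. The reel disc nearly splits its dark border, so I'll segment by the pale outline first.

Run:
```python
from h import *
f=load("top0.npz");C=cloud(f)
im=rect(f,4);hsv=cv2.cvtColor(im,cv2.COLOR_BGR2HSV);V=hsv[...,2]
for n,uv in dict(reel=(459,193),bob=(278,213),bracket=(351,130),bar=(371,204)).items():
    p=cast(f,uv,4);c,r=int(Y0-p[1]),int(X0-p[0])
    sub=np.zeros(V.shape,np.uint8);cv2.circle(sub,(c,r),85,1,-1)
    _,l=cv2.connectedComponents((V>130).astype(np.uint8)&sub);pale=l==np.bincount(l[r-8:r+9,c-8:c+9][l[r-8:r+9,c-8:c+9]>0]).argmax()
    dark=cv2.morphologyEx(((V<75).astype(np.uint8)&sub),cv2.MORPH_OPEN,np.ones((3,3)))
    k,l,s,_=cv2.connectedComponentsWithStats(cv2.morphologyEx(dark|pale.astype(np.uint8),cv2.MORPH_CLOSE,np.ones((5,5))))
    m=l==s[1:,4].argmax()+1
    R=cv2.minAreaRect(cv2.findContours(m.astype(np.uint8),0,2)[0][0]);q=[w(b) for b in cv2.boxPoints(R)];e=max([q[1]-q[0],q[2]-q[1]],key=np.linalg.norm)
    print("pad",n,w(R[0]).round(1),np.round(R[1],1),"long",round(np.degrees(np.arctan2(e[1],e[0])),1),"| pale",pca(pale))
for n,uv in dict(reel=(173,234),bob=(270,137),bracket=(455,117),bar=(168,155),coil=(218,180),tin=(412,161),ball=(319,177)).items():
    p=C[uv[1],uv[0]];m=(np.hypot(C[...,0]-p[0],C[...,1]-p[1])<85)&(C[...,2]>8)&(C[...,2]<70)&(f["depth"]>0)
    k,l=cv2.connectedComponents(m.astype(np.uint8));ids=l[uv[1]-6:uv[1]+7,uv[0]-6:uv[0]+7];ids=ids[ids>0]
    m=l==np.bincount(ids).argmax();P=C[m]
    print(n,"seed",p.round(0),"n",m.sum(),"z50/98",np.percentile(P[:,2],[50,98]).round(1),"x",P[:,0].min().round(),P[:,0].max().round(),"y",P[:,1].min().round(),P[:,1].max().round())
    if n=="bar":
        T=P[P[:,2]>24][:,:2];cv_=np.cov(T.T);print("  bar top",((T.max(0)+T.min(0))/2).round(1),T.mean(0).round(1),"pca",np.degrees(.5*np.arctan2(2*cv_[0,1],cv_[0,0]-cv_[1,1])).round(1))
    if n=="bracket":
        R=cv2.minAreaRect(P[:,:2].astype(np.float32));print("  ",R)
        T=P[P[:,2]>26];print("  walls",T.mean(0),cv2.minAreaRect(T[:,:2].astype(np.float32)))
    if n=="reel":
        T=P[P[:,2]>40];print("  hub",T.mean(0))
    if n in("bob","coil"):
        T=P[P[:,2]>42];print("  top",T.mean(0),len(T))
# PCA offset of the Z from its middle run
z=np.zeros((300,300),np.uint8)
pts=np.array([[-32-40*np.cos(.873),-40*np.sin(.873)],[-32,0],[32,0],[32+40*np.cos(.873),40*np.sin(.873)]])
cv2.polylines(z,[(pts+150).astype(int)],False,1,24);M=cv2.moments(z,True)
print("Z pca offset",np.degrees(.5*np.arctan2(2*M['mu11'],M['mu20']-M['mu02'])))
```

```text
pad reel [ 450. -312.] [ 99.3 127.9] long -1.6 | pale (array([ 449.90511681, -313.3435574 ]), np.float64(-10.022850169942195), 6977.0)
pad bob [447.8  92. ] [128.4  99.3] long -178.1 | pale (array([447.65236052,  92.78648069]), np.float64(-17.68310829632104), 932.0)
pad bracket [624.3 -94. ] [ 99.3 128.2] long -4.4 | pale (array([624.94699479, -93.89990535]), np.float64(-4.5191670629232314), 4226.0)
pad bar [ 444. -115.] [169.5 169.5] long -161.6 | pale (array([ 442.31427727, -115.81054731]), np.float64(44.50836254953068), 13539.0)
reel seed [422. 310.  34.] n 652 z50/98 [18.6 52.3] x 381.0 470.0 y 275.0 365.0
  hub [424.5976583  317.9723275   49.70784997]
bob seed [613.  90.  37.] n 176 z50/98 [34.5 50.1] x 607.0 635.0 y 79.0 109.0
  top [621.46367561  93.71105145  47.89697918] 29
bracket seed [ 628. -340.    3.] n 100 z50/98 [25.5 34.8] x 598.0 621.0 y -371.0 -315.0
   ((609.1949462890625, -343.3476867675781), (3.619596004486084, 59.76073455810547), 19.70823860168457)
  walls [ 608.45007658 -342.05359371   31.52810179] ((609.1949462890625, -343.3476867675781), (3.619596004486084, 59.76073455810547), 19.70823860168457)
bar seed [601. 319.  29.] n 930 z50/98 [28.1 31.5] x 553.0 660.0 y 271.0 378.0
  bar top [607.4 324.7] [605.9 325.4] pca -50.8
coil seed [524. 207.  46.] n 366 z50/98 [44.6 47.4] x 510.0 551.0 y 192.0 234.0
  top [529.87853998 212.4802231   45.0299019 ] 294
tin seed [ 530. -220.    9.] n 323 z50/98 [13.5 26.3] x 503.0 550.0 y -239.0 -193.0
ball seed [511.  -7.  30.] n 234 z50/98 [13.  33.4] x 498.0 539.0 y -28.0 13.0
Z pca offset 20.948352785590977
```

```bash
cat > go.py <<'E'
import sys,numpy as np
from cell import state
from scipy.spatial.transform import Rotation as R
# usage: go.py x y z [yaw]  -> total tool-frame translation (m), then the turn to be made afterwards (rad)
s=state();T=R.from_euler('xyz',s["tcp_rot"],degrees=True);a=list(map(float,sys.argv[1:]))
d=np.array(a[:3])-s["tool_pos"];print("shift m",(T.inv().apply(d)/1000).round(4))
if len(a)>3:
    G=R.from_euler('xyz',[180,0,a[3]],degrees=True);print("turn rad",(T.inv()*G).as_rotvec().round(4))
print(s["time_s"],s["tool_pos"].round(1),s["tcp_rot"].round(2),"w",s["width"].round(1),"ff",round(float(s["finger_force"]),1),"q7",s["qpos"][6].round(1))
E
python3 go.py 350 -390 260
python3 - <<'E'
from h import *
f=load("top0.npz")
im=rect(f,4);hsv=cv2.cvtColor(im,cv2.COLOR_BGR2HSV)
v=hsv[...,2][400:520,555:675];s=hsv[...,1][400:520,555:675]
print(np.percentile(v,[5,20,50,80,95]))
for th in(150,170,185):
    m=np.zeros(im.shape[:2],np.uint8);box=m.copy();cv2.circle(box,(615,456),68,1,-1)
    _,l,st,_=cv2.connectedComponentsWithStats((hsv[...,2]>th).astype(np.uint8)&box)
    m=l==st[1:,4].argmax()+1
    m=cv2.morphologyEx(m.astype(np.uint8),cv2.MORPH_CLOSE,np.ones((7,7)))
    print(th,pca(m))
z=rect(f,30);C=cloud(f);h=np.where(f["depth"]>0,C[...,2],0).astype(np.float32)
hm=rect(f,30,h);m=np.zeros(hm.shape,np.uint8);m[200:380,90:260]=(hm[200:380,90:260]>27);print("bar",pca(m))
E
```

```text
shift m [ 0.1731 -0.1301 -0.0183]
[ 61.  62.  77. 221. 226.]
150 (array([ 444.74169559, -114.31234507]), np.float64(0.6986363197885241), 4034.0)
170 (array([ 444.89095541, -114.31006369]), np.float64(0.7181541576740396), 3925.0)
185 (array([ 444.93079948, -114.27260813]), np.float64(0.6714843920821431), 3815.0)
bar (array([606.16937581, 324.47886866]), np.float64(-50.85376479652146), 3076.0)Traceback (most recent call last):
  File "go.py", line 9, in <module>
    print(s["time_s"],s["tool_pos"].round(1),s["tcp_rot"].round(2),"w",s["width"].round(1),"ff",round(float(s["finger_force"]),1),"q7",s["qpos"][6].round(1))
                                                                       ^^^^^^^^^^^^^^^^
AttributeError: 'float' object has no attribute 'round'
```

```bash
sed -i 's/s\["width"\].round(1)/round(float(s["width"]),1)/' go.py
python3 -m creep '[{"translation":[0.035,-0.026,-0.004],"rot":[0,0,0],"grip":1},{"translation":[0.035,-0.026,-0.004],"rot":[0,0,0],"grip":1},{"translation":[0.035,-0.026,-0.004],"rot":[0,0,0],"grip":1},{"translation":[0.035,-0.026,-0.004],"rot":[0,0,0],"grip":1},{"translation":[0.035,-0.026,-0.004],"rot":[0,0,0],"grip":1},{"translation":[0,0,0],"rot":[0,0,0],"grip":1}]'; python3 go.py 624 -338 160 109.7
```

```text
time_s: 0.75
tool_pos: [356.7, -383.6, 263.2]
tcp_rot: [-180.0, -0.2, 23.2]
wrist_force: [0.4, -0.0, 0.8]
width: 85.4
finger_force: 0.0
shift m [0.2633 0.0634 0.1039]
turn rad [ 0.002  -0.0025 -1.5095]
0.75 [ 356.7 -383.6  263.2] [-1.7999e+02 -1.7000e-01  2.3210e+01] w 85.4 ff 0.0 q7 -24.0
```

```bash
python3 -m creep '[{"translation":[0.033,0.008,0.013],"rot":[0,0,0],"grip":1},{"translation":[0.033,0.008,0.013],"rot":[0,0,0],"grip":1},{"translation":[0.033,0.008,0.013],"rot":[0,0,0],"grip":1},{"translation":[0.033,0.008,0.013],"rot":[0,0,0],"grip":1},{"translation":[0.033,0.008,0.013],"rot":[0,0,0],"grip":1},{"translation":[0.033,0.008,0.013],"rot":[0,0,0],"grip":1},{"translation":[0.033,0.008,0.013],"rot":[0,0,0],"grip":1},{"translation":[0.033,0.008,0.013],"rot":[0,0,0],"grip":1}]'
python3 -m creep '[{"translation":[0,0,0],"rot":[0,0,-0.138],"grip":1},{"translation":[0,0,0],"rot":[0,0,-0.138],"grip":1},{"translation":[0,0,0],"rot":[0,0,-0.138],"grip":1},{"translation":[0,0,0],"rot":[0,0,-0.138],"grip":1},{"translation":[0,0,0],"rot":[0,0,-0.138],"grip":1},{"translation":[0,0,0],"rot":[0,0,-0.138],"grip":1},{"translation":[0,0,0],"rot":[0,0,-0.138],"grip":1},{"translation":[0,0,0],"rot":[0,0,-0.138],"grip":1},{"translation":[0,0,0],"rot":[0,0,-0.138],"grip":1},{"translation":[0,0,0],"rot":[0,0,-0.138],"grip":1},{"translation":[0,0,0],"rot":[0,0,-0.138],"grip":1},{"translation":[0,0,0],"rot":[0,0,0],"grip":1}]'
cat > wr.py <<'E'
import sys,cv2,numpy as np
from cell import state,grab_frame
from scipy.spatial.transform import Rotation as R
def wrist():
    s=state();f=grab_frame("wrist");Tc=f["tool_from_camera"]
    W=np.eye(4);W[:3,:3]=R.from_euler('xyz',s["tcp_rot"],degrees=True).as_matrix();W[:3,3]=s["tool_pos"]
    W=np.linalg.inv(W@Tc);f["R"]=W[:3,:3];f["t"]=W[:3,3]
    return f,s
if __name__=="__main__":
    f,s=wrist();cv2.imwrite(f"pics/{sys.argv[1]}.png",f["img"]);np.savez(f"{sys.argv[1]}.npz",**f)
E
python3 wr.py w1; python3 go.py 624 -338 160 109.7
python3 - <<'E'
from h import *
f=load("w1.npz");C=cloud(f);m=(f["depth"]>0)&(C[...,2]>24)&(np.hypot(C[...,0]-624,C[...,1]+338)<60)
T=C[m];R=cv2.minAreaRect(T[:,:2].astype(np.float32));print("walls",R,len(T),np.percentile(T[:,2],95))
m=(f["depth"]>0)&(C[...,2]>2.5)&(np.hypot(C[...,0]-624,C[...,1]+338)<65);T=C[m]
print("foot",cv2.minAreaRect(T[:,:2].astype(np.float32)))
E
```

```text
time_s: 1.55
tool_pos: [621.1, -347.4, 157.1]
tcp_rot: [-180.0, 0.0, 22.6]
wrist_force: [0.1, 0.5, 0.5]
width: 85.3
finger_force: 0.0
time_s: 2.75
tool_pos: [619.7, -347.7, 157.6]
tcp_rot: [-180.0, -0.0, 109.7]
wrist_force: [0.8, -0.5, 0.1]
width: 85.9
finger_force: 0.0
shift m [ 0.0077  0.0071 -0.0024]
turn rad [-0.0005 -0.0009 -0.0052]
2.8 [ 619.8 -347.6  157.6] [-1.7997e+02 -5.0000e-02  1.0940e+02] w 85.6 ff 0.0 q7 36.7
walls ((623.8870849609375, -337.8221435546875), (119.82133483886719, 58.98442840576172), 18.731990814208984) 32189 242.41693493630265
foot ((625.3759155273438, -342.6702880859375), (110.37822723388672, 100.74678039550781), 61.04640579223633)
```

View pics/w1.png

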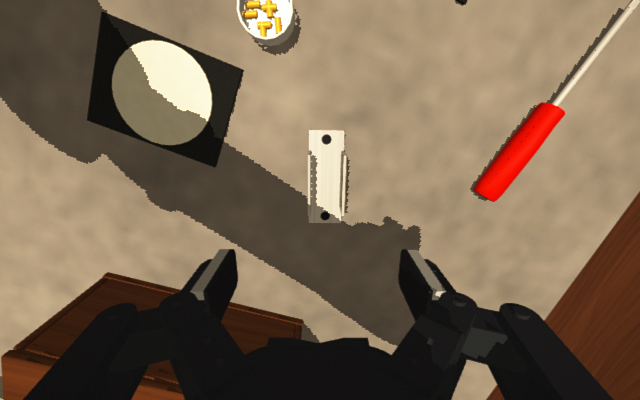

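Wrist view: the bracket is at (327,176), square to the jaws; the reel pad is at (165,90), the tin at (267,15) and the wooden box along the bottom. I'll check the box clearance and the wall fit.

```bash
cat > br.py <<'E'
from h import *
import sys
from wr import wrist
E
python3 - <<'E'
from h import *
f=load("w1.npz");C=cloud(f);D=np.hypot(C[...,0]-624,C[...,1]+338);m=(f["depth"]>0)&(C[...,2]>22)&(C[...,2]<42)&(D<40)
T=C[m];R=cv2.minAreaRect(T[:,:2].astype(np.float32));print("walls",R,len(T),np.percentile(T[:,2],95))
g=cv2.cvtColor(rect(f,4),cv2.COLOR_BGR2HSV)
t=load("top0.npz");K=cloud(t);b=(t["depth"]>0)&(K[...,1]<-380)&(K[...,2]>30)&(K[...,0]>400)
print("box",np.percentile(K[b],[0,1,50,99,100],axis=0).round(0))
h=rect(f,4);m=np.zeros(h.shape[:2],np.uint8);V=cv2.cvtColor(h,cv2.COLOR_BGR2HSV)
mm=((V[...,2]>150)&(V[...,1]<40)).astype(np.uint8);mm[:, :770]=0;mm[:,910:]=0;mm[:210]=0;mm[350:]=0
_,l,st,_=cv2.connectedComponentsWithStats(mm);mm=(l==st[1:,4].argmax()+1).astype(np.uint8)
R=cv2.minAreaRect(cv2.findContours(mm,0,2)[0][0]);print("foot",w(R[0]),R[1:],pca(mm))
E
```

```text
walls ((625.4029541015625, -337.2567138671875), (35.98899459838867, 59.16649627685547), 18.890071868896484) 498 34.20835288996079
box [[ 422. -697.   30.]
 [ 423. -681.   33.]
 [ 546. -565.  116.]
 [ 663. -519.  120.]
 [ 671. -517.  148.]]
foot [ 620.48904419 -328.09484863] ((29.219030380249023, 77.06305694580078), 70.01689910888672) (array([ 615.95994832, -315.46124031]), np.float64(-65.98800842478829), 774.0)
```

```bash
python3 go.py 625.4 -337.3 19 108.9
```

```text
shift m [0.0078 0.0088 0.1386]
turn rad [-0.0005 -0.0009  0.0088]
2.8 [ 619.8 -347.6  157.6] [-1.7997e+02 -5.0000e-02  1.0940e+02] w 85.6 ff 0.0 q7 36.7
```

```bash
python3 -m creep '[{"translation":[0.008,0.009,0.03],"rot":[0,0,0.009],"grip":1},{"translation":[0,0,0.035],"rot":[0,0,0],"grip":1},{"translation":[0,0,0.035],"rot":[0,0,0],"grip":1},{"translation":[0,0,0.02],"rot":[0,0,0],"grip":1},{"translation":[0,0,0.018],"rot":[0,0,0],"grip":1},{"translation":[0,0,0],"rot":[0,0,0],"grip":1}]'
python3 -m creep '[{"translation":[0,0,0],"rot":[0,0,0],"grip":-1},{"translation":[0,0,0],"rot":[0,0,0],"grip":-1},{"translation":[0,0,0],"rot":[0,0,0],"grip":-1},{"translation":[0,0,0],"rot":[0,0,0],"grip":-1},{"translation":[0,0,0],"rot":[0,0,0],"grip":-1},{"translation":[0,0,0],"rot":[0,0,0],"grip":-1},{"translation":[0,0,0],"rot":[0,0,0],"grip":-1},{"translation":[0,0,0],"rot":[0,0,0],"grip":-1},{"translation":[0,0,0],"rot":[0,0,0],"grip":-1},{"translation":[0,0,0],"rot":[0,0,0],"grip":-1}]'
```

```text
time_s: 3.4
tool_pos: [624.3, -336.0, 17.1]
tcp_rot: [-179.8, -0.2, 108.9]
wrist_force: [-0.3, -0.6, -0.0]
width: 85.2
finger_force: 0.0
time_s: 4.4
tool_pos: [627.0, -337.1, 22.1]
tcp_rot: [179.9, 0.1, 109.1]
wrist_force: [-0.6, 0.3, 5.6]
width: 34.8
finger_force: 62.3
```

```bash
python3 -m creep '[{"translation":[0,0,-0.03],"rot":[0,0,0],"grip":-1},{"translation":[0,0,-0.03],"rot":[0,0,0],"grip":-1},{"translation":[0,0,-0.03],"rot":[0,0,0],"grip":-1},{"translation":[0,0,0],"rot":[0,0,-0.13],"grip":-1},{"translation":[0,0,0],"rot":[0,0,-0.13],"grip":-1},{"translation":[0,0,0],"rot":[0,0,-0.13],"grip":-1},{"translation":[0,0,0],"rot":[0,0,-0.13],"grip":-1},{"translation":[0,0,0],"rot":[0,0,-0.13],"grip":-1},{"translation":[0,0,0],"rot":[0,0,-0.13],"grip":-1},{"translation":[0,0,0],"rot":[0,0,-0.13],"grip":-1},{"translation":[0,0,0],"rot":[0,0,-0.13],"grip":-1},{"translation":[0,0,0],"rot":[0,0,-0.12],"grip":-1},{"translation":[0,0,0],"rot":[0,0,0],"grip":-1}]'; python3 go.py 624.6 -94 110 175.6
```

```text
time_s: 5.7
tool_pos: [625.8, -336.6, 110.0]
tcp_rot: [180.0, -0.0, 175.6]
wrist_force: [-0.9, 0.7, -1.7]
width: 34.8
finger_force: 61.4
shift m [1.960e-02 2.418e-01 2.000e-04]
turn rad [ 0.0004 -0.0005  0.0006]
5.7 [ 625.8 -336.6  110. ] [ 1.7997e+02 -3.0000e-02  1.7564e+02] w 34.8 ff 61.4 q7 96.1
```

```bash
python3 -m creep '[{"translation":[0.003,0.035,0],"rot":[0,0,0],"grip":-1},{"translation":[0.003,0.035,0],"rot":[0,0,0],"grip":-1},{"translation":[0.003,0.035,0],"rot":[0,0,0],"grip":-1},{"translation":[0.003,0.035,0],"rot":[0,0,0],"grip":-1},{"translation":[0.003,0.035,0],"rot":[0,0,0],"grip":-1},{"translation":[0.003,0.035,0],"rot":[0,0,0],"grip":-1},{"translation":[0.002,0.032,0],"rot":[0,0,0],"grip":-1},{"translation":[0,0,0],"rot":[0,0,0],"grip":-1}]'; python3 wr.py w2; python3 go.py 624.6 -94 26 175.6
```

```text
time_s: 6.5
tool_pos: [624.9, -86.1, 111.1]
tcp_rot: [179.8, 0.0, 175.8]
wrist_force: [0.2, 1.8, -1.3]
width: 35.2
finger_force: 61.4
shift m [ 0.0001 -0.0043  0.0848]
turn rad [0.0013 0.0004 0.001 ]
6.55 [625.  -89.8 110.8] [1.7993e+02 2.0000e-02 1.7566e+02] w 35.2 ff 61.4 q7 74.2
```

View pics/w2.png

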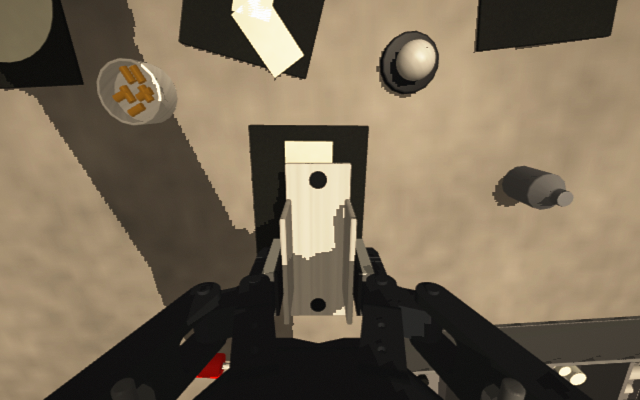

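Bracket held level at (318,240) over its outline at (309,150), and square to it. Settling before lowering.

```bash
python3 -m creep '[{"translation":[0,0,0],"rot":[0,0,0],"grip":-1},{"translation":[0,0,0],"rot":[0,0,0],"grip":-1}]'; python3 go.py 624.6 -94 26 175.6
python3 - <<'E'
from h import *
f=load("w2.npz")
im=rect(f,4);V=cv2.cvtColor(im,cv2.COLOR_BGR2HSV)[...,2]
# dark pad side edges, in a band ahead of the bracket
for x in (572,580,590,600):
    r=V[int(X0-x),520:680];d=np.where(r<75)[0];p=np.where(r>150)[0];print(x,"pad y",500-(520+d.min()),500-(520+d.max()),"pale",(500-520-p.min(),500-520-p.max()) if len(p) else 0)
c=V[470:350:-1,590];
col=V[240:345,594];d=np.where(col>150)[0];print("pale near edge x",900-240-d.max() if len(d) else 0)
C=cloud(f);m=(f["depth"]>0)&(C[...,2]>95)&(C[...,2]<140)
m=np.zeros(V.shape,bool)
E
```

```text
time_s: 6.75
tool_pos: [624.8, -95.6, 110.2]
tcp_rot: [-180.0, -0.0, 175.3]
wrist_force: [0.3, -0.1, -1.8]
width: 34.9
finger_force: 61.4
shift m [0.0003 0.0016 0.0842]
turn rad [-0.0008 -0.0002 -0.0046]
6.75 [624.8 -95.6 110.2] [-1.7995e+02 -1.0000e-02  1.7533e+02] w 34.9 ff 61.4 q7 74.4
572 pad y -40 -138 pale (np.int64(-20), np.int64(-179))
580 pad y -41 -139 pale (np.int64(-20), np.int64(-179))
590 pad y -42 -140 pale (np.int64(-20), np.int64(-179))
600 pad y -43 -141 pale (np.int64(-20), np.int64(-179))
pale near edge x 556
```

```bash
python3 -m creep '[{"translation":[0,0.001,0.03],"rot":[0,0,0],"grip":-1},{"translation":[0,0,0.03],"rot":[0,0,0],"grip":-1},{"translation":[0,0,0.015],"rot":[0,0,0],"grip":-1},{"translation":[0,0,0.006],"rot":[0,0,0],"grip":-1},{"translation":[0,0,0.002],"rot":[0,0,0],"grip":-1},{"translation":[0,0,0],"rot":[0,0,0],"grip":-1},{"translation":[0,0,0],"rot":[0,0,0],"grip":-1}]'; python3 go.py 624.6 -94 26 175.6
```

```text
time_s: 7.45
tool_pos: [625.9, -92.7, 28.7]
tcp_rot: [-180.0, 0.1, 175.5]
wrist_force: [0.5, 0.5, -1.9]
width: 35.2
finger_force: 61.4
shift m [ 0.0012 -0.0014  0.0027]
turn rad [-0.      0.0021 -0.0012]
7.45 [625.9 -92.7  28.7] [-1.8000e+02  1.2000e-01  1.7553e+02] w 35.2 ff 61.4 q7 71.8
```

```bash
python3 -m creep '[{"translation":[0.001,-0.001,0.002],"rot":[0,0,0],"grip":-1},{"translation":[0,0,0.001],"rot":[0,0,0],"grip":-1},{"translation":[0,0,0],"rot":[0,0,0],"grip":-1}]'
python3 -m creep '[{"translation":[0,0,0],"rot":[0,0,0],"grip":1},{"translation":[0,0,0],"rot":[0,0,0],"grip":1},{"translation":[0,0,0],"rot":[0,0,0],"grip":1},{"translation":[0,0,0],"rot":[0,0,0],"grip":1},{"translation":[0,0,0],"rot":[0,0,0],"grip":1},{"translation":[0,0,0],"rot":[0,0,0],"grip":1},{"translation":[0,0,-0.02],"rot":[0,0,0],"grip":1},{"translation":[0,0,-0.03],"rot":[0,0,0],"grip":1},{"translation":[0,0,-0.04],"rot":[0,0,0],"grip":1},{"translation":[0,0,-0.04],"rot":[0,0,0],"grip":1},{"translation":[0,0,0],"rot":[0,0,0],"grip":1},{"translation":[0,0,0],"rot":[0,0,0],"grip":1}]'
python3 wr.py w3; python3 go.py 621 94 155 100
python3 - <<'E'
from h import *
f=load("w3.npz");C=cloud(f);D=np.hypot(C[...,0]-624,C[...,1]+94);m=(f["depth"]>0)&(C[...,2]>26)&(C[...,2]<46)&(D<40)
T=C[m];print("walls",cv2.minAreaRect(T[:,:2].astype(np.float32)),np.percentile(T[:,2],95))
im=rect(f,4);V=cv2.cvtColor(im,cv2.COLOR_BGR2HSV)[...,2];m=np.zeros(V.shape,np.uint8);m[195:360,520:670]=1
d=cv2.morphologyEx((V<75).astype(np.uint8)&m,cv2.MORPH_OPEN,np.ones((5,5)));k=max(cv2.findContours(d,0,2)[0],key=cv2.contourArea);R=cv2.minAreaRect(k);print("pad",w(R[0]),R[1:])
# bob
m=(f["depth"]>0)&(C[...,2]>8)&(C[...,2]<60)&(np.hypot(C[...,0]-621,C[...,1]-94)<25);T=C[m];print("bob",m.sum(),T[:,:2].min(0),T[:,:2].max(0)) if m.sum() else 0
E
```

```text
time_s: 7.75
tool_pos: [624.6, -93.8, 26.0]
tcp_rot: [-180.0, 0.1, 175.5]
wrist_force: [-3.5, -0.2, 7.6]
width: 34.7
finger_force: 62.4
time_s: 8.95
tool_pos: [624.5, -93.6, 155.5]
tcp_rot: [-180.0, 0.1, 175.5]
wrist_force: [0.2, -0.0, -0.4]
width: 85.4
finger_force: 0.0
shift m [ 0.0173  0.187  -0.0011]
turn rad [-4.0000e-04 -0.0000e+00  1.3185e+00]
9.0 [623.7 -93.8 154. ] [-1.7998e+02 -2.0000e-02  1.7554e+02] w 85.5 ff 0.0 q7 75.6
walls ((625.9526977539062, -93.54443359375), (36.06498336791992, 59.9501838684082), 85.69099426269531) 38.204384158614644
pad [626.22872925 -94.4006958 ] ((99.8961410522461, 130.43077087402344), 4.844000816345215)
bob 1302 [609.36647725  78.83452843] [639.26529515 107.88770273]
```

View pics/w3.png

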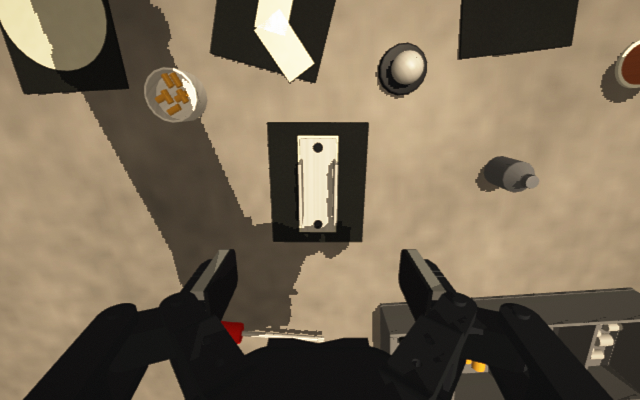

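Bracket is centred on its outline, about 1 mm off. The bob at (515,172) stands with its stub visible; the ball is at (404,68). Next, the bob, keeping the same yaw.

```bash
python3 -m creep '[{"translation":[0.003,0.035,0],"rot":[0,0,0],"grip":1},{"translation":[0.003,0.035,0],"rot":[0,0,0],"grip":1},{"translation":[0.003,0.035,0],"rot":[0,0,0],"grip":1},{"translation":[0.003,0.035,0],"rot":[0,0,0],"grip":1},{"translation":[0.003,0.035,0],"rot":[0,0,0],"grip":1},{"translation":[0,0.012,0],"rot":[0,0,0],"grip":1},{"translation":[0,0,0],"rot":[0,0,0],"grip":1},{"translation":[0,0,0],"rot":[0,0,0],"grip":1},{"translation":[0,0,0],"rot":[0,0,0],"grip":1}]'
python3 wr.py w4;python3 go.py 623 93.5 19 175.6
python3 - <<'E'
from h import *
f=load("w4.npz");C=cloud(f)
for lo,hi in((8,30),(40,60)):
    m=(f["depth"]>0)&(C[...,2]>lo)&(C[...,2]<hi)&(np.hypot(C[...,0]-623,C[...,1]-94)<25);T=C[m];print("bob",m.sum(),T[:,:2].min(0),T[:,:2].max(0))
E
```

```text
time_s: 9.9
tool_pos: [623.7, 91.2, 153.6]
tcp_rot: [-179.9, -0.0, 175.4]
wrist_force: [0.1, -0.9, -0.5]
width: 85.8
finger_force: 0.0
shift m [0.0009 0.0021 0.1348]
turn rad [-0.001  -0.0005 -0.0041]
9.95 [623.8  91.4 153.8] [-1.7994e+02 -3.0000e-02  1.7536e+02] w 85.5 ff 0.0 q7 57.9
bob 140 [609.06199593  80.51077622] [622.31542507 109.0849255 ]
bob 220 [615.24399482  86.05022351] [629.75125782 101.91682957]
```

```bash
python3 -m creep '[{"translation":[0.001,0.003,0.03],"rot":[0,0,0],"grip":1},{"translation":[0,0,0.035],"rot":[0,0,0],"grip":1},{"translation":[0,0,0.035],"rot":[0,0,0],"grip":1},{"translation":[0,0,0.02],"rot":[0,0,0],"grip":1},{"translation":[0,0,0.014],"rot":[0,0,0],"grip":1},{"translation":[0,0,0],"rot":[0,0,0],"grip":1},{"translation":[0,0,0],"rot":[0,0,0],"grip":1}]'
python3 -m creep '[{"translation":[0,0,0],"rot":[0,0,0],"grip":-1},{"translation":[0,0,0],"rot":[0,0,0],"grip":-1},{"translation":[0,0,0],"rot":[0,0,0],"grip":-1},{"translation":[0,0,0],"rot":[0,0,0],"grip":-1},{"translation":[0,0,0],"rot":[0,0,0],"grip":-1},{"translation":[0,0,0],"rot":[0,0,0],"grip":-1},{"translation":[0,0,0],"rot":[0,0,0],"grip":-1},{"translation":[0,0,0],"rot":[0,0,0],"grip":-1},{"translation":[0,0,0],"rot":[0,0,0],"grip":-1},{"translation":[0,0,0],"rot":[0,0,0],"grip":-1}]'
python3 -m creep '[{"translation":[0,0,-0.03],"rot":[0,0,0],"grip":-1},{"translation":[0,0,-0.03],"rot":[0,0,0],"grip":-1},{"translation":[0,0,-0.03],"rot":[0,0,0],"grip":-1},{"translation":[0,0,0],"rot":[0,0,0],"grip":-1},{"translation":[0,0,0],"rot":[0,0,0],"grip":-1}]'; python3 go.py 447.7 92.4 110
```

```text
time_s: 10.65
tool_pos: [623.4, 96.7, 21.2]
tcp_rot: [180.0, 0.1, 175.5]
wrist_force: [-0.3, 0.3, 1.1]
width: 85.3
finger_force: 0.0
time_s: 11.65
tool_pos: [623.3, 97.0, 21.2]
tcp_rot: [180.0, 0.1, 175.5]
wrist_force: [-1.0, -1.6, 6.7]
width: 27.7
finger_force: 59.8
time_s: 12.15
tool_pos: [622.8, 97.0, 110.4]
tcp_rot: [-180.0, 0.0, 175.5]
wrist_force: [-1.3, -1.7, -2.1]
width: 28.0
finger_force: 59.7
shift m [ 0.1742 -0.0182  0.0003]
12.15 [622.8  97.  110.4] [-1.7999e+02  4.0000e-02  1.7555e+02] w 28.0 ff 59.7 q7 56.3
```

```bash
python3 -m creep '[{"translation":[0.035,-0.004,0],"rot":[0,0,0],"grip":-1},{"translation":[0.035,-0.004,0],"rot":[0,0,0],"grip":-1},{"translation":[0.035,-0.004,0],"rot":[0,0,0],"grip":-1},{"translation":[0.035,-0.003,0],"rot":[0,0,0],"grip":-1},{"translation":[0.034,-0.003,0],"rot":[0,0,0],"grip":-1},{"translation":[0,0,0],"rot":[0,0,0],"grip":-1},{"translation":[0,0,0],"rot":[0,0,0],"grip":-1},{"translation":[0,0,0],"rot":[0,0,0],"grip":-1}]'
python3 wr.py w5;python3 go.py 447.7 92.4 25.2
python3 - <<'E'
from h import *
f=load("w5.npz");C=cloud(f);p=np.array([448,92])
m=(f["depth"]>0)&(C[...,2]>133)&(C[...,2]<150)&(np.hypot(C[...,0]-448,C[...,1]-92)<12);T=C[m];print("stub",m.sum(),T.min(0),T.max(0))
im=rect(f,4);V=cv2.cvtColor(im,cv2.COLOR_BGR2HSV)[...,2]
cv2.imwrite("pics/w5c.png",np.hstack([f["img"][100:400,120:520],cv2.resize(im[370:530,320:500],(338,300))]))
E
```

```text
time_s: 12.95
tool_pos: [448.3, 92.3, 109.9]
tcp_rot: [180.0, -0.0, 175.5]
wrist_force: [0.5, -0.5, -2.6]
width: 27.7
finger_force: 59.9
shift m [ 0.0008 -0.0002  0.0848]
13.0 [448.5  92.5 110. ] [ 1.7995e+02 -2.0000e-02  1.7551e+02] w 27.9 ff 59.9 q7 58.6
stub 635 [443.15778432  86.44123759 133.050109  ] [455.97555651  98.02676291 139.58057779]
```

View pics/w5c.png

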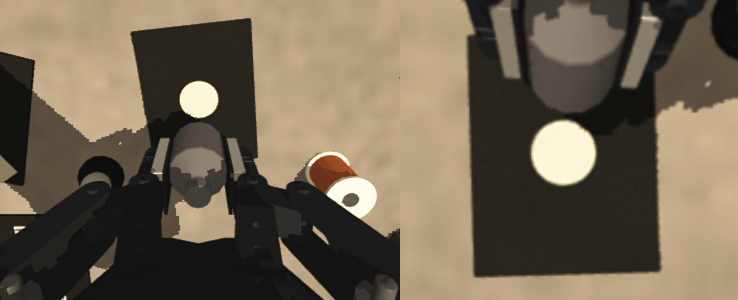

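The bob hangs upright at (195,165) over the black pad's disc at (199,98). Lowering.

```bash
python3 -m creep '[{"translation":[0.001,0,0.03],"rot":[0,0,0],"grip":-1},{"translation":[0,0,0.03],"rot":[0,0,0],"grip":-1},{"translation":[0,0,0.015],"rot":[0,0,0],"grip":-1},{"translation":[0,0,0.006],"rot":[0,0,0],"grip":-1},{"translation":[0,0,0.003],"rot":[0,0,0],"grip":-1},{"translation":[0,0,0],"rot":[0,0,0],"grip":-1},{"translation":[0,0,0],"rot":[0,0,0],"grip":-1}]'; python3 go.py 448 92.6 25.2
```

```text
time_s: 13.7
tool_pos: [447.7, 92.9, 27.3]
tcp_rot: [180.0, 0.1, 175.5]
wrist_force: [-0.2, -0.6, -2.4]
width: 27.8
finger_force: 59.9
shift m [-0.0003 -0.0003  0.0021]
13.7 [447.7  92.9  27.3] [1.7998e+02 1.0000e-01 1.7555e+02] w 27.8 ff 59.9 q7 51.4
```

```bash
python3 -m creep '[{"translation":[0,0,0.002],"rot":[0,0,0],"grip":-1},{"translation":[0,0,0.001],"rot":[0,0,0],"grip":-1},{"translation":[0,0,0],"rot":[0,0,0],"grip":-1}]'
python3 -m creep '[{"translation":[0,0,0],"rot":[0,0,0],"grip":1},{"translation":[0,0,0],"rot":[0,0,0],"grip":1},{"translation":[0,0,0],"rot":[0,0,0],"grip":1},{"translation":[0,0,0],"rot":[0,0,0],"grip":1},{"translation":[0,0,0],"rot":[0,0,0],"grip":1},{"translation":[0,0,0],"rot":[0,0,0],"grip":1},{"translation":[0,0,-0.02],"rot":[0,0,0],"grip":1},{"translation":[0,0,-0.03],"rot":[0,0,0],"grip":1},{"translation":[0,0,-0.04],"rot":[0,0,0],"grip":1},{"translation":[0,0,-0.04],"rot":[0,0,0],"grip":1},{"translation":[0,0,0],"rot":[0,0,0],"grip":1},{"translation":[0,0,0],"rot":[0,0,0],"grip":1}]'
python3 wr.py w6; python3 go.py 424.6 318 155 175.5
python3 - <<'E'
from h import *
f=load("w6.npz");C=cloud(f)
m=(f["depth"]>0)&(C[...,2]>44)&(C[...,2]<65)&(np.hypot(C[...,0]-448,C[...,1]-92)<25);T=C[m];print("bob stub",m.sum(),T.min(0),T.max(0))
im=rect(f,4);V=cv2.cvtColor(im,cv2.COLOR_BGR2HSV)[...,2];m=np.zeros(V.shape,np.uint8);m[370:535,330:490]=1
d=cv2.morphologyEx((V<75).astype(np.uint8)&m,cv2.MORPH_OPEN,np.ones((5,5)));k=max(cv2.findContours(d,0,2)[0],key=cv2.contourArea);R=cv2.minAreaRect(k);print("pad",w(R[0]),R[1:])
E
```

```text
time_s: 14.0
tool_pos: [447.8, 92.8, 25.0]
tcp_rot: [-180.0, 0.1, 175.5]
wrist_force: [-6.3, -2.3, 16.7]
width: 27.9
finger_force: 62.1
time_s: 15.2
tool_pos: [447.4, 92.5, 154.1]
tcp_rot: [-180.0, 0.1, 175.5]
wrist_force: [-0.1, 0.2, -0.6]
width: 85.5
finger_force: 0.0
shift m [ 0.0396  0.2233 -0.0021]
turn rad [-0.0006 -0.0001  0.0004]
15.25 [446.6  92.3 153. ] [-179.97   -0.    175.52] w 85.3 ff 0.0 q7 61.7
bob stub 234 [439.89035195  84.81091877  44.01682769] [454.58431006 101.08704413  54.98352293]
pad [449.29730225  93.10742188] ((130.0093536376953, 99.06903839111328), 88.56790161132812)
```

```bash
python3 -m creep '[{"translation":[0.006,0.032,0],"rot":[0,0,0],"grip":1},{"translation":[0.006,0.032,0],"rot":[0,0,0],"grip":1},{"translation":[0.006,0.032,0],"rot":[0,0,0],"grip":1},{"translation":[0.006,0.032,0],"rot":[0,0,0],"grip":1},{"translation":[0.006,0.032,0],"rot":[0,0,0],"grip":1},{"translation":[0.006,0.032,0],"rot":[0,0,0],"grip":1},{"translation":[0.004,0.031,0],"rot":[0,0,0],"grip":1},{"translation":[0,0,0],"rot":[0,0,0],"grip":1},{"translation":[0,0,0],"rot":[0,0,0],"grip":1},{"translation":[0,0,0],"rot":[0,0,0],"grip":1}]'
python3 wr.py w7;python3 go.py 424.6 318 42
python3 - <<'E'
from h import *
f=load("w7.npz");C=cloud(f)
m=(f["depth"]>0)&(C[...,2]>44)&(C[...,2]<60)&(np.hypot(C[...,0]-424,C[...,1]-318)<30);T=C[m];print("hub",m.sum(),T.min(0),T.max(0),T.mean(0))
m=(f["depth"]>0)&(C[...,2]>14)&(C[...,2]<30)&(np.hypot(C[...,0]-424,C[...,1]-318)<60);T=C[m];print("rim",cv2.minEnclosingCircle(T[:,:2].astype(np.float32)),T[:,2].max())
E
```

```text
time_s: 16.25
tool_pos: [424.2, 316.8, 152.2]
tcp_rot: [-179.9, -0.1, 175.5]
wrist_force: [0.7, 0.5, 0.3]
width: 85.4
finger_force: 0.0
shift m [-1.000e-04  1.600e-03  1.105e-01]
16.3 [424.5 316.6 152.5] [-1.7992e+02 -5.0000e-02  1.7545e+02] w 85.3 ff 0.0 q7 28.9
hub 491 [416.6320976  309.74511966  44.0440675 ] [437.69411755 331.00618964  53.27747581] [426.3602924  320.42352635  51.08481761]
rim ((427.5751037597656, 320.5589599609375), 45.10713577270508) 29.910460418454562
```

View pics/w7.png

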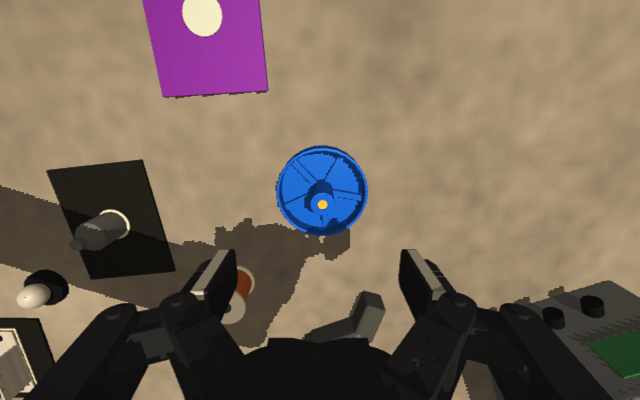

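The reel hub is at (322,200), clear between the fingers. The bob stands on its disc at (110,225), with the coil off to the side. Descending onto the hub.

```bash
python3 -m creep '[{"translation":[-0.002,0.004,0.03],"rot":[0,0,0],"grip":1},{"translation":[0,0,0.035],"rot":[0,0,0],"grip":1},{"translation":[0,0,0.03],"rot":[0,0,0],"grip":1},{"translation":[0,0,0.013],"rot":[0,0,0],"grip":1},{"translation":[0,0,0],"rot":[0,0,0],"grip":1},{"translation":[0,0,0],"rot":[0,0,0],"grip":1}]'
python3 -m creep '[{"translation":[0,0,0],"rot":[0,0,0],"grip":-1},{"translation":[0,0,0],"rot":[0,0,0],"grip":-1},{"translation":[0,0,0],"rot":[0,0,0],"grip":-1},{"translation":[0,0,0],"rot":[0,0,0],"grip":-1},{"translation":[0,0,0],"rot":[0,0,0],"grip":-1},{"translation":[0,0,0],"rot":[0,0,0],"grip":-1},{"translation":[0,0,0],"rot":[0,0,0],"grip":-1},{"translation":[0,0,0],"rot":[0,0,0],"grip":-1},{"translation":[0,0,0],"rot":[0,0,0],"grip":-1},{"translation":[0,0,0],"rot":[0,0,0],"grip":-1},{"translation":[0,0,0],"rot":[0,0,0],"grip":-1}]'
python3 -m creep '[{"translation":[0,0,-0.03],"rot":[0,0,0],"grip":-1},{"translation":[0,0,-0.03],"rot":[0,0,0],"grip":-1},{"translation":[0,0,-0.03],"rot":[0,0,0],"grip":-1},{"translation":[0,0,-0.02],"rot":[0,0,0],"grip":-1},{"translation":[0,0,0],"rot":[0,0,0],"grip":-1},{"translation":[0,0,0],"rot":[0,0,0],"grip":-1}]'; python3 go.py 450 -313 150
```

```text
time_s: 16.9
tool_pos: [427.2, 322.1, 46.4]
tcp_rot: [180.0, 0.0, 175.5]
wrist_force: [-0.1, 0.8, 0.8]
width: 85.2
finger_force: 0.0
time_s: 18.0
tool_pos: [426.9, 322.2, 46.0]
tcp_rot: [180.0, 0.0, 175.5]
wrist_force: [-0.6, -1.6, 5.7]
width: 19.8
finger_force: 58.4
time_s: 18.6
tool_pos: [426.6, 321.7, 155.0]
tcp_rot: [-180.0, 0.0, 175.5]
wrist_force: [-0.1, 0.0, -2.6]
width: 19.9
finger_force: 58.8
shift m [-0.0727 -0.6309  0.0052]
18.6 [426.6 321.7 155. ] [-1.7998e+02  2.0000e-02  1.7554e+02] w 19.9 ff 58.8 q7 28.5
```

```bash
python3 -m creep '[{"translation":[-0.004,-0.035,0],"rot":[0,0,0],"grip":-1},{"translation":[-0.004,-0.035,0],"rot":[0,0,0],"grip":-1},{"translation":[-0.004,-0.035,0],"rot":[0,0,0],"grip":-1},{"translation":[-0.004,-0.035,0],"rot":[0,0,0],"grip":-1},{"translation":[-0.004,-0.035,0],"rot":[0,0,0],"grip":-1},{"translation":[-0.004,-0.035,0],"rot":[0,0,0],"grip":-1},{"translation":[-0.004,-0.035,0],"rot":[0,0,0],"grip":-1},{"translation":[-0.004,-0.035,0],"rot":[0,0,0],"grip":-1},{"translation":[-0.004,-0.035,0],"rot":[0,0,0],"grip":-1},{"translation":[-0.004,-0.035,0],"rot":[0,0,0],"grip":-1},{"translation":[-0.004,-0.035,0],"rot":[0,0,0],"grip":-1},{"translation":[-0.004,-0.035,0],"rot":[0,0,0],"grip":-1},{"translation":[-0.004,-0.035,0],"rot":[0,0,0],"grip":-1},{"translation":[-0.004,-0.035,0],"rot":[0,0,0],"grip":-1},{"translation":[-0.004,-0.035,0],"rot":[0,0,0],"grip":-1},{"translation":[-0.004,-0.035,0],"rot":[0,0,0],"grip":-1},{"translation":[-0.004,-0.035,0],"rot":[0,0,0],"grip":-1},{"translation":[-0.004,-0.035,0],"rot":[0,0,0],"grip":-1},{"translation":[0,0,0],"rot":[0,0,0],"grip":-1},{"translation":[0,0,0],"rot":[0,0,0],"grip":-1}]'
python3 wr.py w8; python3 go.py 450 -313 50 175.5
python3 - <<'E'
from h import *
f=load("w8.npz");C=cloud(f)
p=C[...,:2];g=(f["depth"]>0)&(C[...,2]>115)&(C[...,2]<145)
T=C[g&(np.hypot(C[...,0]-450,C[...,1]+313)<60)]
print("reel rim",cv2.minEnclosingCircle(T[:,:2].astype(np.float32)),np.percentile(T[:,2],[1,99]))
im=rect(f,4);cv2.imwrite("pics/w8c.png",np.hstack([cv2.resize(f["img"],(480,300)),cv2.resize(im[360:560,720:900],(270,300))]))
E
```

```text
time_s: 20.6
tool_pos: [448.4, -311.9, 153.3]
tcp_rot: [179.9, -0.1, 175.4]
wrist_force: [0.4, 1.3, -1.2]
width: 19.7
finger_force: 59.0
shift m [-0.0015 -0.0023  0.1038]
turn rad [ 0.0022 -0.002   0.001 ]
20.65 [ 448.9 -310.8  153.8] [ 1.7988e+02 -1.1000e-01  1.7556e+02] w 19.6 ff 59.0 q7 106.1
reel rim ((448.8918151855469, -311.6169128417969), 45.03541946411133) [115.28965439 143.12940211]
```

View pics/w8c.png

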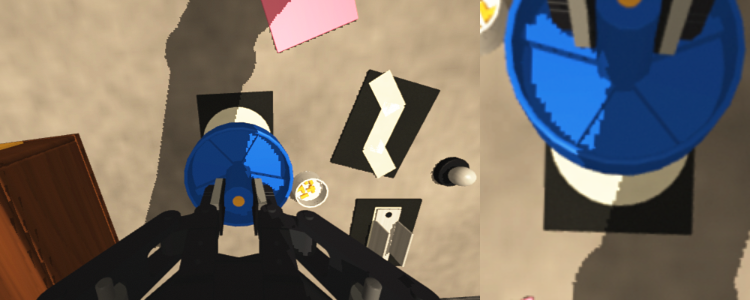

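The reel is held level over its disc, with the tin at (310,192) clear to the side. Lowering.

```bash
python3 -m creep '[{"translation":[-0.001,-0.002,0.03],"rot":[0,0,0],"grip":-1},{"translation":[0,0,0.03],"rot":[0,0,0],"grip":-1},{"translation":[0,0,0.025],"rot":[0,0,0],"grip":-1},{"translation":[0,0,0.01],"rot":[0,0,0],"grip":-1},{"translation":[0,0,0.005],"rot":[0,0,0],"grip":-1},{"translation":[0,0,0],"rot":[0,0,0],"grip":-1},{"translation":[0,0,0],"rot":[0,0,0],"grip":-1},{"translation":[0,0,0],"rot":[0,0,0],"grip":-1}]'; python3 go.py 450.2 -312.8 50
```

```text
time_s: 21.45
tool_pos: [451.0, -314.2, 56.5]
tcp_rot: [-179.9, 0.1, 175.5]
wrist_force: [0.2, 0.1, -2.3]
width: 19.7
finger_force: 59.0
shift m [0.001  0.0013 0.0065]
21.45 [ 451.  -314.2   56.5] [-1.7994e+02  1.0000e-01  1.7555e+02] w 19.7 ff 59.0 q7 102.3
```

```bash
python3 -m creep '[{"translation":[0.001,0.001,0.003],"rot":[0,0,0],"grip":-1},{"translation":[0,0,0.002],"rot":[0,0,0],"grip":-1},{"translation":[0,0,0.001],"rot":[0,0,0],"grip":-1},{"translation":[0,0,0],"rot":[0,0,0],"grip":-1},{"translation":[0,0,0],"rot":[0,0,0],"grip":-1}]'
```

```text
time_s: 21.95
tool_pos: [449.3, -312.7, 50.0]
tcp_rot: [-180.0, -0.0, 175.5]
wrist_force: [-3.1, 1.9, 8.2]
width: 20.1
finger_force: 60.0
```

```bash
python3 -m creep '[{"translation":[0,0,0],"rot":[0,0,0],"grip":1},{"translation":[0,0,0],"rot":[0,0,0],"grip":1},{"translation":[0,0,0],"rot":[0,0,0],"grip":1},{"translation":[0,0,0],"rot":[0,0,0],"grip":1},{"translation":[0,0,0],"rot":[0,0,0],"grip":1},{"translation":[0,0,0],"rot":[0,0,0],"grip":1},{"translation":[0,0,-0.02],"rot":[0,0,0],"grip":1},{"translation":[0,0,-0.03],"rot":[0,0,0],"grip":1},{"translation":[0,0,-0.03],"rot":[0,0,0],"grip":1},{"translation":[0,0,-0.03],"rot":[0,0,0],"grip":1},{"translation":[0,0,0],"rot":[0,0,0],"grip":1},{"translation":[0,0,0],"rot":[0,0,0],"grip":1}]'
python3 wr.py w9; python3 go.py 606 325 160 108.2
python3 - <<'E'
from h import *
f=load("w9.npz");C=cloud(f)
m=(f["depth"]>0)&(C[...,2]>16)&(C[...,2]<70)&(np.hypot(C[...,0]-450,C[...,1]+313)<60);T=C[m];print("rim",cv2.minEnclosingCircle(T[:,:2].astype(np.float32)))
m&=C[...,2]>48;T=C[m];print("hub",T.min(0),T.max(0))
im=rect(f,4);h=cv2.cvtColor(im,cv2.COLOR_BGR2HSV);V=h[...,2];m=np.zeros(V.shape,np.uint8);m[375:530,750:880]=1
d=cv2.morphologyEx(((V<75)&(h[...,1]<90)).astype(np.uint8)&m,cv2.MORPH_OPEN,np.ones((5,5)));k=np.vstack(cv2.findContours(d,0,2)[0]);R=cv2.minAreaRect(k);print("pad",w(R[0]),R[1:])
E
```

```text
time_s: 23.15
tool_pos: [449.7, -313.0, 159.8]
tcp_rot: [-179.9, 0.1, 175.5]
wrist_force: [-0.4, -0.8, 0.2]
width: 85.3
finger_force: 0.0
shift m [-0.1069  0.648  -0.0012]
turn rad [-2.0000e-04 -5.0000e-04  1.1753e+00]
23.2 [ 449.  -312.7  158.8] [ 1.7999e+02 -3.0000e-02  1.7554e+02] w 85.5 ff 0.0 q7 106.3
rim ((450.0265197753906, -312.5811462402344), 44.983638763427734)
hub [ 439.29222569 -322.97493037   48.29550634] [ 460.38333945 -301.96447688   57.53293245]
pad [ 450.14312744 -313.70477295] ((100.0111312866211, 130.7274169921875), 1.9091522693634033)
```

View pics/w9.png

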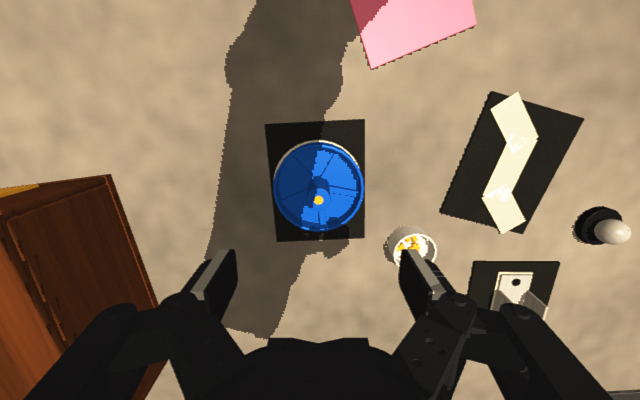

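The reel is centred on its disc (about 1 mm off), with the tin at (411,247) untouched. Next, the bar.

```bash
python3 -m creep '[{"translation":[-0.006,0.036,0],"rot":[0,0,0],"grip":1},{"translation":[-0.006,0.036,0],"rot":[0,0,0],"grip":1},{"translation":[-0.006,0.036,0],"rot":[0,0,0],"grip":1},{"translation":[-0.006,0.036,0],"rot":[0,0,0],"grip":1},{"translation":[-0.006,0.036,0],"rot":[0,0,0],"grip":1},{"translation":[-0.006,0.036,0],"rot":[0,0,0],"grip":1},{"translation":[-0.006,0.036,0],"rot":[0,0,0],"grip":1},{"translation":[-0.006,0.036,0],"rot":[0,0,0],"grip":1},{"translation":[-0.006,0.036,0],"rot":[0,0,0],"grip":1},{"translation":[-0.006,0.036,0],"rot":[0,0,0],"grip":1},{"translation":[-0.006,0.036,0],"rot":[0,0,0],"grip":1},{"translation":[-0.006,0.036,0],"rot":[0,0,0],"grip":1},{"translation":[-0.006,0.036,0],"rot":[0,0,0],"grip":1},{"translation":[-0.006,0.036,0],"rot":[0,0,0],"grip":1},{"translation":[-0.006,0.036,0],"rot":[0,0,0],"grip":1},{"translation":[-0.006,0.036,0],"rot":[0,0,0],"grip":1},{"translation":[-0.006,0.036,0],"rot":[0,0,0],"grip":1},{"translation":[-0.006,0.036,0],"rot":[0,0,0],"grip":1}]'
python3 -m creep '[{"translation":[0,0,0],"rot":[0,0,0.13],"grip":1},{"translation":[0,0,0],"rot":[0,0,0.13],"grip":1},{"translation":[0,0,0],"rot":[0,0,0.13],"grip":1},{"translation":[0,0,0],"rot":[0,0,0.13],"grip":1},{"translation":[0,0,0],"rot":[0,0,0.13],"grip":1},{"translation":[0,0,0],"rot":[0,0,0.13],"grip":1},{"translation":[0,0,0],"rot":[0,0,0.13],"grip":1},{"translation":[0,0,0],"rot":[0,0,0.13],"grip":1},{"translation":[0,0,0],"rot":[0,0,0.13],"grip":1},{"translation":[0,0,0],"rot":[0,0,0],"grip":1},{"translation":[0,0,0],"rot":[0,0,0],"grip":1}]'
python3 wr.py w10;python3 go.py 606 325 20 108.2
python3 - <<'E'
from h import *
f=load("w10.npz");C=cloud(f);h=np.where(f["depth"]>0,C[...,2],0).astype(np.float32)
hm=rect(f,30,h);m=np.zeros(hm.shape,np.uint8);b=hm[200:380,90:260];m[200:380,90:260]=(b>26)&(b<36);print("bar",pca(m))
k=max(cv2.findContours(m,0,2)[0],key=cv2.contourArea);a=cv2.approxPolyDP(k,5,True)[:,0];print([w(p).tolist() for p in a])
f=load("w9.npz");im=rect(f,4);V=cv2.cvtColor(im,cv2.COLOR_BGR2HSV)[...,2]
box=np.zeros(V.shape,np.uint8);cv2.circle(box,(615,456),68,1,-1)
_,l,st,_=cv2.connectedComponentsWithStats((V>170).astype(np.uint8)&box);m=(l==st[1:,4].argmax()+1).astype(np.uint8);print("pad from w9",pca(cv2.morphologyEx(m,cv2.MORPH_CLOSE,np.ones((7,7)))))
E
```

```text
time_s: 25.0
tool_pos: [607.0, 325.8, 157.1]
tcp_rot: [-179.9, -0.1, 175.5]
wrist_force: [0.1, -0.3, -0.2]
width: 84.8
finger_force: 0.0
time_s: 26.1
tool_pos: [606.9, 324.7, 158.0]
tcp_rot: [-179.9, 0.0, 108.7]
wrist_force: [0.3, -0.7, 0.3]
width: 85.4
finger_force: 0.0
shift m [ 0.0006 -0.0007  0.1383]
turn rad [-0.0015  0.0003  0.0091]
26.15 [607.  324.7 158.3] [-1.7991e+02  2.0000e-02  1.0872e+02] w 85.4 ff 0.0 q7 -23.8
bar (array([609.39228886, 327.14871481]), np.float64(-51.18486959889327), 3268.0)
[[655, 275], [661, 294], [626, 310], [606, 364], [565, 380], [557, 360], [592, 345], [613, 290]]
pad from w9 (array([ 441.70950864, -112.76160146]), np.float64(-2.5208370301974488), 4396.0)
```

View pics/w10.png

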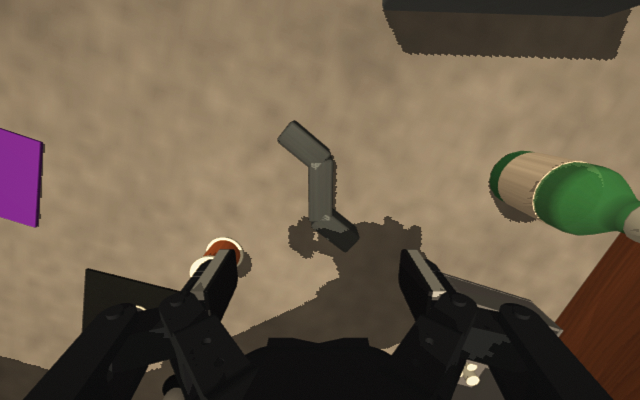

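The bar's middle run is at (320,190), its legs clear of the jaws; coil at (222,255) to the left. Descending.

```bash
python3 go.py 609.3 327.2 18 109.6
python3 - <<'E'
from h import *
for n,z in(("w9.npz",0),("top0.npz",0),("w8.npz",0)):
    f=load(n);im=rect(f,4);V=cv2.cvtColor(im,cv2.COLOR_BGR2HSV)[...,2]
    m=np.zeros(V.shape,np.uint8);cv2.circle(m,(615,456),88,1,-1)
    d=cv2.morphologyEx(((V<75)).astype(np.uint8)&m,cv2.MORPH_OPEN,np.ones((7,7)))
    _,l,st,_=cv2.connectedComponentsWithStats(d);k=np.vstack([np.argwhere(l==i)[:,::-1] for i in range(1,len(st)) if st[i,4]>600]).astype(np.int32)
    R=cv2.minAreaRect(k);print(n,w(R[0]),R[1:])
E
```

```text
shift m [0.0017 0.0032 0.1403]
turn rad [-0.0015  0.0003 -0.0153]
26.15 [607.  324.7 158.3] [-1.7991e+02  2.0000e-02  1.0872e+02] w 85.4 ff 0.0 q7 -23.8
w9.npz [ 448.00408936 -115.28271484] ((100.4487075805664, 128.90426635742188), 19.5024471282959)
top0.npz [ 446.99847412 -113.58770752] ((99.06945037841797, 127.74744415283203), 19.440034866333008)
w8.npz [ 447.8553772  -115.24316406] ((100.40074920654297, 128.69044494628906), 19.440032958984375)
```

```bash
python3 -m creep '[{"translation":[0.002,0.003,0.03],"rot":[0,0,-0.015],"grip":1},{"translation":[0,0,0.035],"rot":[0,0,0],"grip":1},{"translation":[0,0,0.035],"rot":[0,0,0],"grip":1},{"translation":[0,0,0.02],"rot":[0,0,0],"grip":1},{"translation":[0,0,0.018],"rot":[0,0,0],"grip":1},{"translation":[0,0,0],"rot":[0,0,0],"grip":1},{"translation":[0,0,0],"rot":[0,0,0],"grip":1}]'
python3 -m creep '[{"translation":[0,0,0],"rot":[0,0,0],"grip":-1},{"translation":[0,0,0],"rot":[0,0,0],"grip":-1},{"translation":[0,0,0],"rot":[0,0,0],"grip":-1},{"translation":[0,0,0],"rot":[0,0,0],"grip":-1},{"translation":[0,0,0],"rot":[0,0,0],"grip":-1},{"translation":[0,0,0],"rot":[0,0,0],"grip":-1},{"translation":[0,0,0],"rot":[0,0,0],"grip":-1},{"translation":[0,0,0],"rot":[0,0,0],"grip":-1},{"translation":[0,0,0],"rot":[0,0,0],"grip":-1},{"translation":[0,0,0],"rot":[0,0,0],"grip":-1},{"translation":[0,0,0],"rot":[0,0,0],"grip":-1}]'
python3 -m creep '[{"translation":[0,0,-0.03],"rot":[0,0,0],"grip":-1},{"translation":[0,0,-0.03],"rot":[0,0,0],"grip":-1},{"translation":[0,0,-0.03],"rot":[0,0,0],"grip":-1},{"translation":[0,0,-0.03],"rot":[0,0,0],"grip":-1},{"translation":[0,0,0],"rot":[0,0,0],"grip":-1},{"translation":[0,0,0],"rot":[0,0,0],"grip":-1}]'; python3 go.py 447.3 -114.8 130 160.5
```

```text
time_s: 26.85
tool_pos: [609.8, 328.0, 21.9]
tcp_rot: [180.0, -0.0, 109.4]
wrist_force: [0.7, -0.7, 0.5]
width: 85.4
finger_force: 0.0
time_s: 27.95
tool_pos: [610.0, 328.0, 22.1]
tcp_rot: [179.9, -0.0, 109.4]
wrist_force: [-0.6, -0.7, 5.6]
width: 22.6
finger_force: 60.4
time_s: 28.55
tool_pos: [609.5, 327.6, 141.0]
tcp_rot: [180.0, 0.0, 109.4]
wrist_force: [-0.4, -0.3, -3.2]
width: 22.8
finger_force: 59.7
shift m [-0.3636 -0.2998  0.011 ]
turn rad [-0.000e+00  2.000e-04 -8.924e-01]
28.55 [609.5 327.6 141. ] [1.8000e+02 1.0000e-02 1.0937e+02] w 22.8 ff 59.7 q7 -23.6
```

```bash
python3 -m creep '[{"translation":[-0.026,-0.0214,0],"rot":[0,0,0],"grip":-1},{"translation":[-0.026,-0.0214,0],"rot":[0,0,0],"grip":-1},{"translation":[-0.026,-0.0214,0],"rot":[0,0,0],"grip":-1},{"translation":[-0.026,-0.0214,0],"rot":[0,0,0],"grip":-1},{"translation":[-0.026,-0.0214,0],"rot":[0,0,0],"grip":-1},{"translation":[-0.026,-0.0214,0],"rot":[0,0,0],"grip":-1},{"translation":[-0.026,-0.0214,0],"rot":[0,0,0],"grip":-1},{"translation":[-0.026,-0.0214,0],"rot":[0,0,0],"grip":-1},{"translation":[-0.026,-0.0214,0],"rot":[0,0,0],"grip":-1},{"translation":[-0.026,-0.0214,0],"rot":[0,0,0],"grip":-1},{"translation":[-0.026,-0.0214,0],"rot":[0,0,0],"grip":-1},{"translation":[-0.026,-0.0214,0],"rot":[0,0,0],"grip":-1},{"translation":[-0.026,-0.0214,0],"rot":[0,0,0],"grip":-1},{"translation":[-0.026,-0.0214,0],"rot":[0,0,0],"grip":-1}]'
python3 -m creep '[{"translation":[0,0,0],"rot":[0,0,-0.1275],"grip":-1},{"translation":[0,0,0],"rot":[0,0,-0.1275],"grip":-1},{"translation":[0,0,0],"rot":[0,0,-0.1275],"grip":-1},{"translation":[0,0,0],"rot":[0,0,-0.1275],"grip":-1},{"translation":[0,0,0],"rot":[0,0,-0.1275],"grip":-1},{"translation":[0,0,0],"rot":[0,0,-0.1275],"grip":-1},{"translation":[0,0,0],"rot":[0,0,-0.1275],"grip":-1},{"translation":[0,0,0],"rot":[0,0,0],"grip":-1},{"translation":[0,0,0],"rot":[0,0,0],"grip":-1},{"translation":[0,0,0],"rot":[0,0,0],"grip":-1}]'
python3 wr.py w11;python3 go.py 447.3 -114.8 26 160.5
python3 - <<'E'
from h import *
f=load("w11.npz");C=cloud(f)
m=(f["depth"]>0)&(C[...,2]>140)&(C[...,2]<158)&(np.hypot(C[...,0]-447,C[...,1]+115)<75);print("z",np.percentile(C[m][:,2],[50,95]))
h=np.where(f["depth"]>0,C[...,2],0).astype(np.float32)
Z=149;hm=rect(f,Z,h);b=((hm>Z-5)&(hm<Z+5)).astype(np.uint8);b[:370]=0;b[540:]=0;b[:,:530]=0;b[:,700:]=0
print(pca(b));im=rect(f,Z);cv2.imwrite("pics/w11c.png",np.hstack([cv2.resize(f["img"],(480,300)),cv2.resize(im[370:540,530:700],(300,300))]))
E
```

```text
time_s: 29.95
tool_pos: [445.5, -116.1, 139.4]
tcp_rot: [-179.8, -0.1, 109.3]
wrist_force: [1.3, -0.5, -2.6]
width: 22.7
finger_force: 59.7
time_s: 30.95
tool_pos: [447.2, -115.0, 140.6]
tcp_rot: [180.0, -0.1, 160.3]
wrist_force: [-0.8, 0.3, -2.4]
width: 22.5
finger_force: 59.9
shift m [-0.000e+00  1.000e-04  1.148e-01]
turn rad [ 0.0001 -0.0009 -0.0023]
31.0 [ 447.3 -114.9  140.8] [ 1.7999e+02 -5.0000e-02  1.6037e+02] w 22.7 ff 59.9 q7 76.5
z [147.87921044 149.99333759]
(array([ 436.18678571, -115.59892857]), np.float64(-4.31321760955674), 2800.0)
```

View pics/w11c.png

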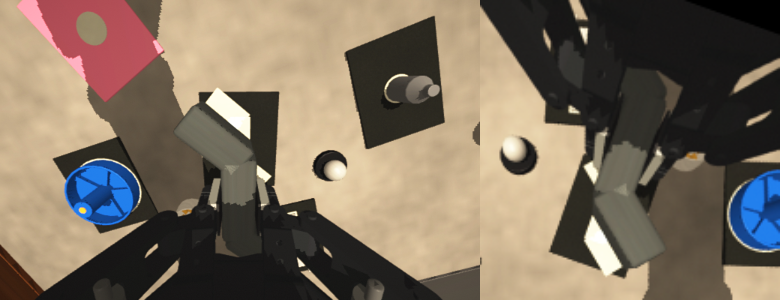

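The bar is held with its leg lying the same way as the outline's leg; the tin, ball and reel are clear. Lowering.

```bash
python3 -m creep '[{"translation":[0,0,0.03],"rot":[0,0,0],"grip":-1},{"translation":[0,0,0.03],"rot":[0,0,0],"grip":-1},{"translation":[0,0,0.03],"rot":[0,0,0],"grip":-1},{"translation":[0,0,0.015],"rot":[0,0,0],"grip":-1},{"translation":[0,0,0.006],"rot":[0,0,0],"grip":-1},{"translation":[0,0,0],"rot":[0,0,0],"grip":-1},{"translation":[0,0,0],"rot":[0,0,0],"grip":-1},{"translation":[0,0,0],"rot":[0,0,0],"grip":-1}]'; python3 go.py 447.3 -114.8 26 160.5
```

```text
time_s: 31.8
tool_pos: [448.5, -115.2, 31.4]
tcp_rot: [180.0, 0.1, 160.5]
wrist_force: [0.1, -1.1, -2.3]
width: 22.4
finger_force: 59.8
shift m [ 0.0013 -0.      0.0054]
turn rad [ 0.      0.002  -0.0003]
31.8 [ 448.5 -115.2   31.4] [1.8000e+02 1.2000e-01 1.6048e+02] w 22.4 ff 59.8 q7 70.9
```

```bash
python3 -m creep '[{"translation":[0.001,0,0.003],"rot":[0,0,0],"grip":-1},{"translation":[0,0,0.002],"rot":[0,0,0],"grip":-1},{"translation":[0,0,0],"rot":[0,0,0],"grip":-1},{"translation":[0,0,0],"rot":[0,0,0],"grip":-1}]'
```

```text
time_s: 32.2
tool_pos: [446.9, -114.9, 26.0]
tcp_rot: [-180.0, 0.0, 160.5]
wrist_force: [-2.4, 1.0, 5.8]
width: 22.9
finger_force: 60.9
```

```bash
python3 -m creep '[{"translation":[0,0,0],"rot":[0,0,0],"grip":1},{"translation":[0,0,0],"rot":[0,0,0],"grip":1},{"translation":[0,0,0],"rot":[0,0,0],"grip":1},{"translation":[0,0,0],"rot":[0,0,0],"grip":1},{"translation":[0,0,0],"rot":[0,0,0],"grip":1},{"translation":[0,0,0],"rot":[0,0,0],"grip":1},{"translation":[0,0,-0.02],"rot":[0,0,0],"grip":1},{"translation":[0,0,-0.03],"rot":[0,0,0],"grip":1},{"translation":[0,0,-0.04],"rot":[0,0,0],"grip":1},{"translation":[0,0,-0.04],"rot":[0,0,0],"grip":1},{"translation":[0,0,-0.04],"rot":[0,0,0],"grip":1},{"translation":[0,0,-0.04],"rot":[0,0,0],"grip":1},{"translation":[0,0,0],"rot":[0,0,0],"grip":1},{"translation":[0,0,0],"rot":[0,0,0],"grip":1},{"translation":[0,0,0],"rot":[0,0,0],"grip":1}]'
python3 wr.py w12
python3 - <<'E'
from h import *
f=load("w12.npz");C=cloud(f);h=np.where(f["depth"]>0,C[...,2],0).astype(np.float32)
hm=rect(f,34,h);m=np.zeros(hm.shape,np.uint8);b=hm[370:540,530:700];m[370:540,530:700]=(b>29)&(b<42);print("bar",pca(m))
im=rect(f,4);V=cv2.cvtColor(im,cv2.COLOR_BGR2HSV)[...,2];mm=np.zeros(V.shape,np.uint8);cv2.circle(mm,(615,456),88,1,-1)
d=cv2.morphologyEx((V<75).astype(np.uint8)&mm,cv2.MORPH_OPEN,np.ones((7,7)));_,l,st,_=cv2.connectedComponentsWithStats(d);k=np.vstack([np.argwhere(l==i)[:,::-1] for i in range(1,len(st)) if st[i,4]>600]).astype(np.int32);R=cv2.minAreaRect(k);print("pad",w(R[0]),R[1:])
cv2.imwrite("pics/w12c.png",f["img"])
E
```

```text
time_s: 33.7
tool_pos: [446.0, -114.6, 234.1]
tcp_rot: [-180.0, -0.1, 160.5]
wrist_force: [0.5, -0.7, -0.0]
width: 85.6
finger_force: 0.0
bar (array([ 448.5781155, -114.8118541]), np.float64(0.2884326021304382), 3290.0)
pad [ 447.67431641 -114.40319824] ((99.8395004272461, 128.9752197265625), 19.334806442260742)
```

View pics/w12c.png

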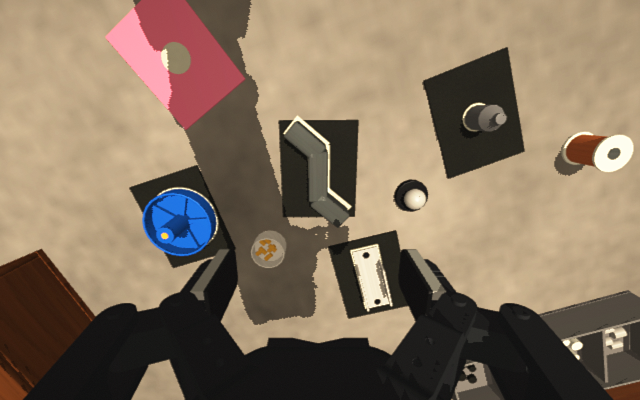

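All four parts are on their pads: bar (317,170), bob (485,117), reel (180,222) and bracket (372,277), each within about 1–2 mm of centre. The coil (600,152) and tin (268,250) are undisturbed, so I'm handing in.

```bash
python3 -c "
from cell import *
print(sign_off())"
```

```text
the job is handed in; nothing more can be done
None
```

I set all four parts on their matching pads, each about 1–2 mm from centre by my camera measurements, with the coil and tin looking undisturbed, and handed the job in at about 34 s; the sign-off gave no verdict.

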